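Make up two forming-tool kits at the metal chaser's bench

ROBOT

A 6-joint arm with a two-finger parallel gripper is mounted at the origin on the work surface. World frame = base frame: x ahead of the robot, y to its left, z up, the work surface at z = 0. Lengths are in m, angles in rad, forces in N, time in s.
With the tool pointing down it reaches from about 0.35 to 0.8 m from the base axis. Payload 7.3 kg.
Tool frame: the origin (TCP) lies between the finger pads; the fingertips stand 25 mm ahead of it and the grasp point (between the pads) lies 6 mm ahead of it (r.tip_extent is the distance from the TCP to the fingertips, in m); z points along the fingers, y is the direction in which the jaws open and shut (so a half turn about z gives the same grasp; the last joint's range is limited). The gripper opens to 85 mm and grips with 20 to 120 N. Pads are 22 mm wide; open, the fingers measure 114 mm over their backs; the gripper's body (76 mm by 85 mm) begins 54 mm behind the grasp point. The pads swing forward as they close: fully open they stand 13 mm farther back than shut.
Start: joints at [-1.347, 0.342, 1.524, -0, 1.275, -0.146], TCP at [0.19, -0.49, 0.256] pointing down, gripper open.
Joint ranges: [-2.53, 2.53], [-0.77, 2.02], [0.04, 2.7], [-1, 4.14], [0.28, 2.66], [-3.11, 3.11]. Speed limits (rad/s): [2.57, 2.57, 3.14, 3.14, 3.14, 3.14].

INTERFACE

Orientations are given as a unit quaternion [x, y, z, w].
In Python, from workcell import r, command_gripper, optics gives the robot as it stands. The module is installed in compiled form; this text tells all that it offers. Calls block until the motion is done:
- r.reach(position, orientation): joint-space move of the TCP to a pose.
- r.move_straight(position, orientation=None, speed=0.15, max_force=None): straight line of the TCP; orientation=None keeps the orientation; speed is the mean speed in m/s. With max_force (N) it stops when the force on the tool has changed by that much, and returns True; else False.
- r.movej(angles): joint-space move.
- command_gripper(opening, force=None): finger opening in m; force is the grip in N (None keeps the last); returns when the fingers have stopped.
- r.hold(seconds).
- r.solve_ik(position, orientation): joint angles nearest the present ones, or None.
- r.read_state(): the state.
- optics.get_image(name): name is "scene" or "side" or "wrist"; returns (picture, depth): 420x560x3 uint8, red, green, blue; 420x560 float32, m along the optical axis (not along the pixel's ray), 0 where there is no reading.
- optics.camera_model(name): a dict with "K" (3x3 intrinsics, pixels), "R" (3x3) and "t" (3): a world point X has camera coordinates R X + t; the wrist camera has in their place "tool_from_camera" (4x4, takes a point from camera to tool coordinates, whose origin is the TCP and whose axes are the flange's). Camera axes: x right, y down, z forward; pixel columns grow to the right and rows downward; lengths in m; the calibration is good to about 2 mm. The wrist camera is an equidistant fisheye: a pixel r from the principal point sees the ray r / f radians off the axis. A picture is of the moment at which its call begins: read the wrist's pose just before it. camera_model takes no time and is no camera call.
A pose or a line that the arm cannot do raises r.PlanningError and nothing moves.
- r.finish_job(): hands the job in, once; it reports no verdict.
The state is a dict: "time_s": time; "joint_positions": joint angles; "dq": joint speeds; "tau": joint torques, N m; "eef_pos": TCP position; "eef_rot": TCP orientation; "contact_force": force on the tool from outside, world axes, zero at the start; "torque": the same for the moment, N m; "grip_width": finger opening in m.
Only numpy, scipy, OpenCV 4.12 (cv2) and the standard library are available. Lean on these libraries where they do the work, as an engineer would, in place of code of your own. Each camera call takes 0.05 s, during which the arm holds its last target.

TASK

Make up the two kits of forming tools for today's chasing jobs. The tray with two pockets gets the grooved wooden bar, lying along the long pocket, and the large brass ring in the square pocket; the tray with three pockets gets the steel block with the hollow in its top, the dome-topped steel stake and the small brass ring, one to a pocket in any order. Stand each flat on the floor of its pocket, the same way up as it stands now, and leave the plain flat-topped square block and the flat-topped round stake where they are.

Things in the scene. Friction and masses are not known exactly. Their poses are not given: they have to be found in the camera images.
- tray_two: Shallow plywood tray fixed to the bench, 201 long (its x) x 80 wide (its y), walls 5 thick and 12 high, floor 3 thick. Two pockets, both 70 wide across y: the square one, 70 long, centred at x = -60.5, and the long one, 116 long, centred at x = +37.5 (mm, both y = 0). Origin: centre of the tray's underside, on the bench.
- tray_three: Shallow plywood tray fixed to the bench, 230 long (its x) x 80 wide (its y), walls 5 thick and 12 high, floor 3 thick. Three equal square pockets, 70 x 70, centred at x = -75, 0 and +75 (mm, y = 0). Origin: centre of the tray's underside, on the bench.
- bar_grooved: Pale hardwood forming bar, 90 long (its x) x 30 wide (its y) x 46 high, with two grooves, 17 wide and 8 deep, across its top, 27 either side of the middle; about 0.15 kg. It goes into the long pocket of the two-pocket tray. Like all the stock it stands on the bench with at least 25 mm free around it. Origin: centre of the underside, z up.
- ring_large: Upright brass ring (short tube), 52 outer diameter, 32 bore, 46 high; about 0.45 kg. It goes into the square pocket of the two-pocket tray. Origin: centre of the underside, z up.
- ring_small: Upright brass ring (short tube), 34 outer diameter, 18 bore, 46 high; about 0.2 kg. It goes into the three-pocket tray. Origin: centre of the underside, z up.
- block_hollow: Square steel block, 40 x 40 (sides along its x and y) x 46 high, with one round hollow, 26 wide and 12 deep, in the middle of its top; about 0.5 kg. It goes into the three-pocket tray. Origin: centre of the underside, z up.
- stake_domed: Round steel stake, 38 diameter, straight-sided up to 38 high, then a dome to 54 high; about 0.4 kg. It goes into the three-pocket tray. Origin: centre of the underside, z up.
- block_flat: Plain square steel block, 40 x 40 x 46 high, flat top without a hollow. Not in either kit: it stays where it is. Origin: centre of the underside, z up.
- stake_flat: Plain round steel stake, 48 diameter, 46 high, flat top. Not in either kit: it stays where it is. Origin: centre of the underside, z up.
Not all that is in view belongs to the job. What is shaped like the stake_flat but blue is not meant.

How it is judged:
At the end, for the whole second after the job is handed in: All five stand in their pockets as asked: centre within 25 mm of the pocket's in the tray's x and y, underside less than 4 mm above the tray floor, tilt under 0.1 rad, at rest. The flat block and flat stake are upright (0.1 rad) and within 30 mm of where they began (x of bar_grooved in the frame of tray_two between 0.0125 and 0.0625 m and y of bar_grooved in the frame of tray_two between -0.025 and 0.025 m and z of bar_grooved in the frame of tray_two between 0 and 0.007 m and angle between each of bar_grooved, ring_large, block_flat, stake_flat's own z axis and vertical below 0.1 rad and x of ring_large in the frame of tray_two between -0.0855 and -0.0355 m and y of ring_large in the frame of tray_two between -0.025 and 0.025 m and z of ring_large in the frame of tray_two between 0 and 0.007 m and ((x of block_hollow in the frame of tray_three between -0.1 and -0.05 m and y of block_hollow in the frame of tray_three between -0.025 and 0.025 m and z of block_hollow in the frame of tray_three between 0 and 0.007 m and angle between block_hollow's own z axis and vertical below 0.1 rad) or (x of stake_domed in the frame of tray_three between -0.1 and -0.05 m and y of stake_domed in the frame of tray_three between -0.025 and 0.025 m and z of stake_domed in the frame of tray_three between 0 and 0.007 m and angle between stake_domed's own z axis and vertical below 0.1 rad) or (x of ring_small in the frame of tray_three between -0.1 and -0.05 m and y of ring_small in the frame of tray_three between -0.025 and 0.025 m and z of ring_small in the frame of tray_three between 0 and 0.007 m and angle between ring_small's own z axis and vertical below 0.1 rad)) and ((x of block_hollow in the frame of tray_three between -0.025 and 0.025 m and y of block_hollow in the frame of tray_three between -0.025 and 0.025 m and z of block_hollow in the frame of tray_three between 0 and 0.007 m and angle between block_hollow's own z axis and vertical below 0.1 rad) or (x of stake_domed in the frame of tray_three between -0.025 and 0.025 m and y of stake_domed in the frame of tray_three between -0.025 and 0.025 m and z of stake_domed in the frame of tray_three between 0 and 0.007 m and angle between stake_domed's own z axis and vertical below 0.1 rad) or (x of ring_small in the frame of tray_three between -0.025 and 0.025 m and y of ring_small in the frame of tray_three between -0.025 and 0.025 m and z of ring_small in the frame of tray_three between 0 and 0.007 m and angle between ring_small's own z axis and vertical below 0.1 rad)) and ((x of block_hollow in the frame of tray_three between 0.05 and 0.1 m and y of block_hollow in the frame of tray_three between -0.025 and 0.025 m and z of block_hollow in the frame of tray_three between 0 and 0.007 m and angle between block_hollow's own z axis and vertical below 0.1 rad) or (x of stake_domed in the frame of tray_three between 0.05 and 0.1 m and y of stake_domed in the frame of tray_three between -0.025 and 0.025 m and z of stake_domed in the frame of tray_three between 0 and 0.007 m and angle between stake_domed's own z axis and vertical below 0.1 rad) or (x of ring_small in the frame of tray_three between 0.05 and 0.1 m and y of ring_small in the frame of tray_three between -0.025 and 0.025 m and z of ring_small in the frame of tray_three between 0 and 0.007 m and angle between ring_small's own z axis and vertical below 0.1 rad)) and linear speed of each of bar_grooved, ring_large, block_hollow, stake_domed, ring_small below 0.02 m/s and angular speed of each of bar_grooved, ring_large, block_hollow, stake_domed, ring_small below 0.2 rad/s and distance of each of block_flat, stake_flat from where it was at the start of the episode below 0.03 m); the robot touches nothing.
It fails at once if the flat block or the flat stake, which belong to no kit, is carried off, pushed away or knocked over (distance of any of block_flat, stake_flat from where it was at the start of the episode above 0.03 m or angle between any of block_flat, stake_flat's own z axis and vertical above 0.5 rad).
It also fails if it takes over 112 s, if anything falls off the work surface, if the arm or the gripper's body presses on something with over 40 N, if the wrist force passes 120 N, or if a joint passes its speed limit or range.

## Working session

There is one attempt and no reset: what is moved stays moved. The work goes in short steps, each a Python script; the robot and the scene stay as the last script left them, time stands still between calls to the robot, and variables do not carry over. Pictures are saved under pics/ and viewed, and the job is handed in when it is done.

```bash
mkdir -p pics
python3 - <<'E'
from workcell import r, command_gripper, optics
import cv2, numpy as np
for n in ["scene","side","wrist"]:
    im,d=optics.get_image(n); cv2.imwrite(f"pics/{n}0.png",im[:,:,::-1]); np.savez(f"{n}0.npz",im=im,d=d)
    m=optics.camera_model(n); print(n,{k:np.round(v,4).tolist() if not isinstance(v,str) else v for k,v in m.items()})
s=r.read_state(); print(s, r.tip_extent)
E
```

```text
scene {'K': [[391.5917, 0.0, 285.4197], [0.0, 391.5917, 206.8543], [0.0, 0.0, 1.0]], 'R': [[0.6699, 0.7423, -0.0175], [0.4834, -0.4539, -0.7486], [-0.5636, 0.493, -0.6628]], 't': [-0.3489, -0.2241, 1.0749]}
side {'K': [[417.197, 0.0, 278.728], [0.0, 417.197, 212.7813], [0.0, 0.0, 1.0]], 'R': [[-0.8036, -0.5952, -0.007], [-0.3369, 0.4644, -0.819], [0.4907, -0.6558, -0.5737]], 't': [0.4171, 0.1874, 0.6956]}
wrist {'K': [[325.1923, 0.0, 280.7211], [0.0, 325.1923, 207.4973], [0.0, 0.0, 1.0]], 'tool_from_camera': [[-0.0006, -0.9577, -0.2876, 0.0741], [1.0, -0.0006, -0.0001, -0.0004], [-0.0001, -0.2876, 0.9577, -0.1164], [0.0, 0.0, 0.0, 1.0]]}
{'time_s': 0.15, 'joint_positions': array([-1.34701656e+00,  3.42602878e-01,  1.52478399e+00, -1.24010690e-05,
        1.27541968e+00, -1.45987910e-01]), 'dq': array([-0.00081253, -0.00235167, -0.00530394,  0.00124421, -0.00051741,
        0.00080869]), 'tau': array([ 2.73161597e-03, -4.33906424e+01, -2.46146375e+01, -1.39561225e-04,
        5.70713091e-03, -3.07677749e-05]), 'eef_pos': array([ 0.18969718, -0.48924041,  0.25576948]), 'eef_rot': array([ 9.82957098e-01,  1.83834094e-01, -2.95282272e-05, -6.06257070e-04]), 'contact_force': array([-0.1947445 ,  0.60890855,  0.11004572]), 'torque': array([-0.01918556, -0.00417741, -0.02034887]), 'grip_width': 0.08539227910086006} 0.025
```

View pics/scene0.png

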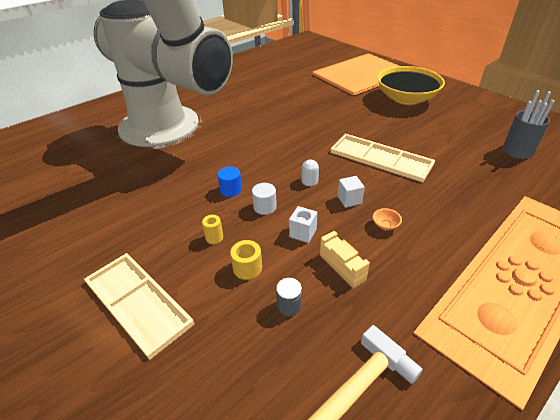

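View pics/side0.png

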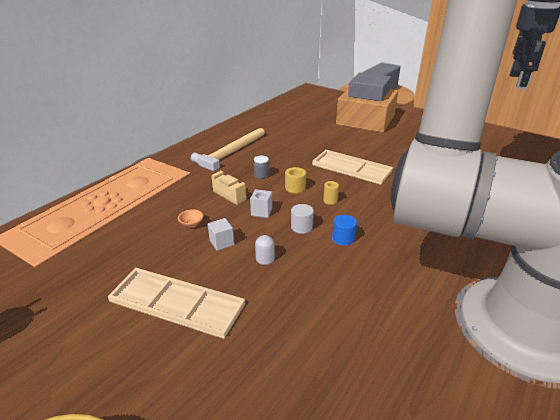

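View pics/wrist0.png

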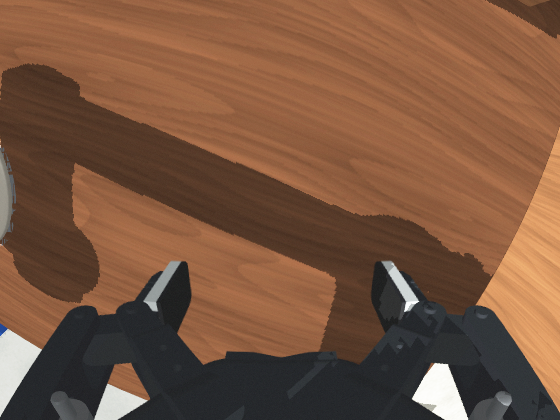

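The scene image shows these objects:
- Blue cylinder (230,181), not part of the job, and flat stake (264,199).
- Small ring (213,229) and large ring (246,260).
- Hollow block (303,223), and flat block (350,190) with a plain top.
- Domed stake (310,172) and grooved bar (344,258).
- A jar-like item (289,297), not part of the job.
- tray_three (382,157) and tray_two (138,305).

Next I'll build a top-down map from the depth and an enlarged crop.

```bash
cat > geo.py <<'E'
import numpy as np, cv2
def cloud(name, im, d, m):
    K,R,t=m["K"],np.array(m["R"]),np.array(m["t"])
    v,u=np.nonzero(d>0); z=d[v,u]
    P=np.stack([(u-K[0][2])/K[0][0]*z,(v-K[1][2])/K[1][1]*z,z],1)
    return (P-t)@R, im[v,u]
E
python3 - <<'E'
from workcell import optics
import numpy as np, cv2
from geo import cloud
from scipy import ndimage
out=[]
for n in ["scene","side"]:
    f=np.load(n+"0.npz"); X,c=cloud(n,f["im"],f["d"],optics.camera_model(n)); out.append((X,c))
    s=X[(X[:,0]>.3)&(X[:,0]<.8)&(abs(X[:,1])<.5)]
    print(n,"table z",np.median(s[abs(s[:,2])<.01,2]))
    # topdown 1.5mm/pix, x up y left
    res=.0015; H=533;W=533
    x0,y0=.15,-.4
    img=np.zeros((H,W,3),np.uint8); zz=np.full((H,W),-1.)
    i=((X[:,0]-x0)/res).astype(int); j=((X[:,1]-y0)/res).astype(int)
    ok=(i>=0)&(i<H)&(j>=0)&(j<W)&(X[:,2]<.12); 
    o=np.argsort(X[ok,2]); img[i[ok][o],j[ok][o]]=c[ok][o][:,::-1]
    cv2.imwrite(f"pics/top_{n}.png",img[::-1,::-1])
    # clusters of points above 25mm
    k=(X[:,2]>.02)&(X[:,2]<.08)&ok
    g=np.zeros((H,W),np.uint8); g[i[k],j[k]]=1; g=cv2.dilate(g,np.ones((5,5),np.uint8))
    L,nn=ndimage.label(g)
    for q in range(1,nn+1):
        sel=k.copy(); sel[k]=L[i[k],j[k]]==q
        P=X[sel]
        if len(P)<60: continue
        zt=np.percentile(P[:,2],97); T=P[P[:,2]>zt-.005]
        (cx,cy),(w,h),a=cv2.minAreaRect(T[:,:2].astype(np.float32)*1000)
        print(len(P),"top",zt.round(4),"rect",np.round([cx,cy,w,h,a],1),"col",np.median(c[sel],0))
f=np.load("scene0.npz")["im"]
cv2.imwrite("pics/crop0.png",cv2.resize(f[145:325,190:410,::-1],None,fx=3.3,fy=3.3,interpolation=cv2.INTER_CUBIC))
E
```

```text
scene table z 0.0008291203153662481
457 top 0.0485 rect [366.1 -22.1  46.2  47.   68.7] col [ 26. 111. 246.]
511 top 0.0481 rect [461.1  -4.   47.   46.9  19.3] col [236. 238. 241.]
363 top 0.0479 rect [ 463.2 -132.1   33.1   32.1   16. ] col [195. 150.  52.]
287 top 0.0536 rect [462.4 124.6  23.   23.5  25.6] col [171. 169. 168.]
800 top 0.048 rect [ 565.2 -130.8   51.    50.2   29.5] col [201. 154.  53.]
487 top 0.0479 rect [565.7 141.   40.8  41.7  64.4] col [183. 162. 167.]
602 top 0.0478 rect [568.8   2.3  40.6  43.7  22.8] col [181. 184. 187.]
1191 top 0.0478 rect [677.3  -6.8  31.8  91.   81.8] col [254. 237. 142.]
160 top 0.0237 rect [665.2 132.6  54.7  54.2  78.5] col [255. 176.  96.]
689 top 0.0518 rect [ 673.7 -129.4   36.8   36.9   47.8] col [254. 254. 254.]
2550 top 0.0276 rect [ 831.5 -151.2  160.8   87.2   86.5] col [250. 243. 172.]
side table z 0.0014410074699930252
472 top 0.0487 rect [364.5 -20.   46.9  45.8  50.1] col [ 44.5 114.  212.5]
434 top 0.0487 rect [459.1  -1.8  45.1  46.6  33. ] col [190.  187.  194.5]
357 top 0.0538 rect [458.8 129.4  25.9  22.4  44.1] col [192. 188. 197.]
216 top 0.0482 rect [ 462.2 -129.3   31.4   33.1   50. ] col [205. 171.  87.]
365 top 0.0481 rect [ 563.2 -127.1   49.    51.5   14.2] col [203. 169.  85.]
473 top 0.0489 rect [563.8 143.1  39.1  41.9  66.6] col [186. 184. 193.]
385 top 0.0484 rect [567.1   3.6  39.9  43.2  24.6] col [188. 184. 192.]
540 top 0.0485 rect [676.3  -5.2  33.4  92.5  81.8] col [225. 190. 139.]
119 top 0.0248 rect [662.8 133.9  52.9  54.5  73.5] col [227. 155. 106.]
231 top 0.0528 rect [ 671.3 -128.1   34.1   38.5    7.6] col [119. 119. 128.]
467 top 0.0288 rect [ 817.7 -196.5  258.8   90.1   82.4] col [222. 199. 158.]
```

View pics/crop0.png

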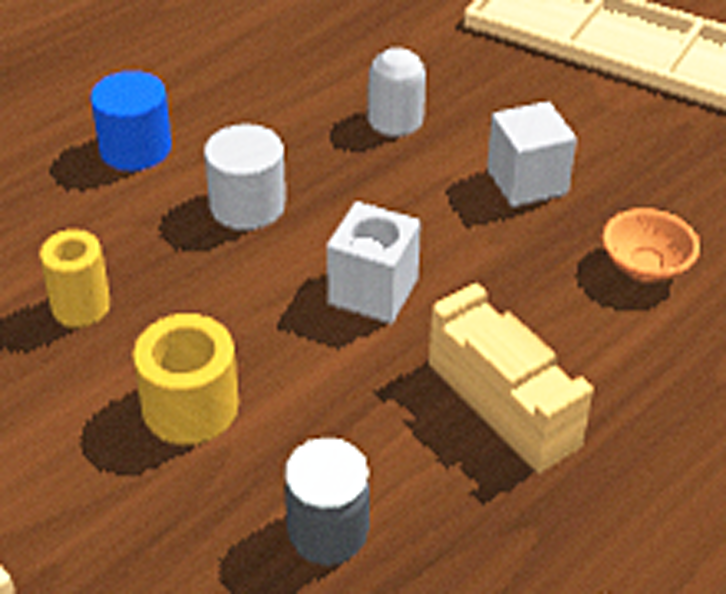

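View pics/top_scene.png

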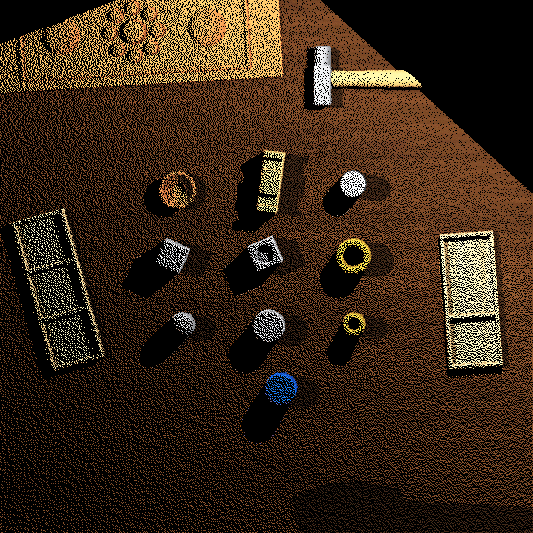

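The crop confirms which objects are which: only the block at (303,223) has the hollow, and the stake at (310,172) has the dome. Next I'll fit the trays.

Run:
```python
from workcell import optics
import numpy as np, cv2
from geo import cloud
for n in ["scene","side"]:
    f=np.load(n+"0.npz"); X,c=cloud(n,f["im"],f["d"],optics.camera_model(n))
    for nm,b in [("two",(.3,.7,-.42,-.2)),("three",(.3,.75,.2,.45))]:
        k=(X[:,0]>b[0])&(X[:,0]<b[1])&(X[:,1]>b[2])&(X[:,1]<b[3])&(X[:,2]>.009)&(X[:,2]<.02)
        P=X[k][:,:2].astype(np.float32)*1000
        (cx,cy),(w,h),a=cv2.minAreaRect(P)
        print(n,nm,len(P),np.percentile(X[k][:,2],95).round(4),np.round([cx,cy,w,h,a],1))
        th=np.radians(a+(90 if h>w else 0)); 
        if np.cos(th)<0: th+=np.pi
        q=(P-[cx,cy])@np.array([[np.cos(th),-np.sin(th)],[np.sin(th),np.cos(th)]])
        m=(abs(q[:,1])<30)
        hh,e=np.histogram(q[m,0],bins=np.arange(-117,118,6)); print("yaw",np.degrees(th)%360, [(int(e[i]),int(hh[i])) for i in range(len(hh)) if hh[i]>3])
```

```text
scene two 1266 0.0141 [ 499.3 -306.8  204.3   80.7    4.1]
yaw 4.075510025024414 [(-105, 23), (-99, 111), (-27, 101), (-21, 45), (93, 84), (99, 95)]
scene three 677 0.0141 [514.3 313.2 231.3  86.2  15.5]
yaw 15.465949058532717 [(-117, 24), (-111, 19), (-45, 6), (-39, 35), (33, 23), (39, 16), (105, 5), (111, 35)]
side two 441 0.0149 [ 499.8 -306.3  203.7   86.9    4.1]
yaw 4.1424736976623535 [(-105, 19), (-99, 16), (-27, 33), (93, 25), (99, 5)]
side three 1413 0.0146 [513.8 313.2 231.8  83.7  15.6]
yaw 15.617914199829102 [(-117, 91), (-111, 21), (-45, 49), (-39, 67), (33, 90), (39, 18), (105, 55), (111, 56)]
```

```bash
cat > ops.py <<'E'
from workcell import r, command_gripper, optics
import numpy as np
TRAY={"two":(.4995,-.3065,np.radians(4.1)),"three":(.514,.3132,np.radians(15.55))}
def q(psi): return [float(np.cos(psi/2)),float(np.sin(psi/2)),0.,0.]
def pocket(t,x):
    cx,cy,a=TRAY[t]; return cx+x*np.cos(a),cy+x*np.sin(a),a
TCP=.039; HI=.155
def go(p,psi,v=.3):
    try: r.move_straight(p,q(psi),speed=v)
    except r.PlanningError as e: print("PE",e); r.reach(p,q(psi))
def do(name,x,y,psi,w,tray,px,force=50,check=True):
    tx,ty,ta=pocket(tray,px)
    z0=r.read_state()["eef_pos"][2]
    command_gripper(.085)
    go([x,y,HI],psi)
    st=r.move_straight([x,y,TCP+.001],q(psi),speed=.12,max_force=15); print(name,"down stop",st)
    command_gripper(max(w-.012,0.),force)
    s=r.read_state(); print("grip",s["grip_width"].round(4),"exp",w,"z",s["eef_pos"][2].round(4),"t",s["time_s"])
    if abs(s["grip_width"]-w)>.006: raise SystemExit("grip odd")
    r.move_straight([x,y,HI],q(psi),speed=.12)
    print("lift grip",r.read_state()["grip_width"].round(4),r.read_state()["contact_force"].round(1))
    go([tx,ty,HI],ta,.28)
    r.move_straight([tx,ty,TCP+.012],q(ta),speed=.12)
    r.hold(.2)
    st=r.move_straight([tx,ty,TCP+.001],q(ta),speed=.03,max_force=10)
    s=r.read_state(); print("place stop",st,s["eef_pos"].round(4),s["grip_width"].round(4))
    command_gripper(min(w+.025,.085))
    r.move_straight([tx,ty,HI],q(ta),speed=.15)
    print("t",r.read_state()["time_s"])
E
python3 - <<'E'
from ops import *
go([.5,-.2,.2],np.radians(4.1))
do("ring_large",.5642,-.129,np.radians(4.1),.052,"two",-.0605)
import cv2
im,d=optics.get_image("scene"); cv2.imwrite("pics/scene1.png",im[:,:,::-1])
E
```

```text
ring_large down stop FalseTraceback (most recent call last):
  File "<stdin>", line 3, in <module>
  File "ops.py", line 18, in do
    s=r.read_state(); print("grip",s["grip_width"].round(4),"exp",w,"z",s["eef_pos"][2].round(4),"t",s["time_s"])
                                   ^^^^^^^^^^^^^^^^^^^^^
AttributeError: 'float' object has no attribute 'round'
```

The script stopped on a print bug with the ring already gripped. I'll fix the print and carry on from the grip.

```bash
sed -i 's/s\["grip_width"\].round(4)/round(s["grip_width"],4)/g; s/r.read_state()\["grip_width"\].round(4)/round(r.read_state()["grip_width"],4)/' ops.py
sed -i 's/force=50,check=True/force=50,held=False/' ops.py
python3 - <<'E'
s=open('ops.py').read()
a=s.index("    z0=r.read"); b=s.index("    command_gripper(max")
body=s[a:b].split("\n",1)[1]
body="    if not held:\n"+"".join("    "+l+"\n" for l in body.splitlines())
open('ops.py','w').write(s[:a]+body+s[b:])
E
python3 - <<'E'
from ops import *
do("ring_large",.5642,-.129,np.radians(4.1),.052,"two",-.0605,held=True)
import cv2
im,d=optics.get_image("scene"); cv2.imwrite("pics/scene1.png",im[:,:,::-1])
E
```

```text
grip 0.0503 exp 0.052 z 0.041 t 4.1917
lift grip 0.05 [ 0.5 -0.7 -5. ]
place stop True [ 0.4394 -0.3111  0.044 ] 0.0499
t 9.0667
```

View pics/scene1.png

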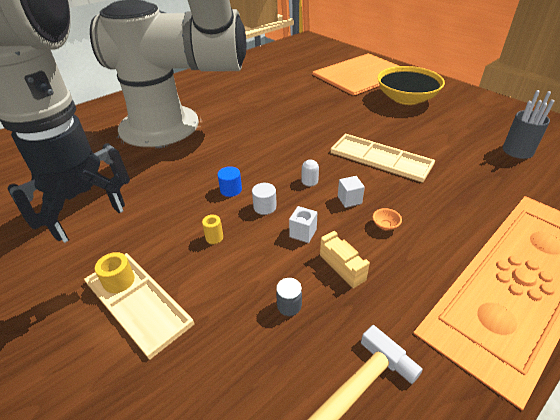

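The large ring (115,271) is standing in the square pocket. On to the bar, then the other three.

Run:
```python
import ops; from ops import *
import cv2
do("bar",.6768,-.006,np.radians(-8.2),.030,"two",.0375)
do("ring_small",.4627,-.1307,np.radians(15.55),.034,"three",0.)
im,d=optics.get_image("scene"); cv2.imwrite("pics/scene2.png",im[:,:,::-1])
```

```text
bar down stop False
grip 0.0295 exp 0.03 z 0.0405 t 12.4667
lift grip 0.0293 [-0.8  0.4 -1.3]
place stop True [ 0.5372 -0.3041  0.0432] 0.0294
t 17.7167
ring_small down stop False
grip 0.0321 exp 0.034 z 0.0405 t 20.5417
lift grip 0.0322 [-0.6 -0.4 -1.7]
place stop True [0.5144 0.3134 0.0436] 0.0323
t 26.225
```

View pics/scene2.png

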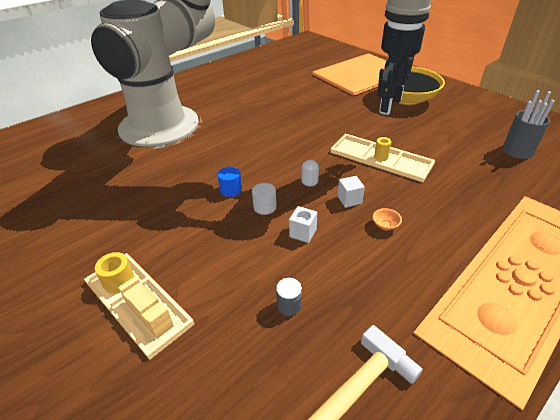

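The bar (147,310) and small ring (383,149) are in their pockets. The domed stake and hollow block are next.

```bash
python3 - <<'E'
import ops; from ops import *
import cv2
ops.TCP=.036
do("dome",.4606,.127,np.radians(15.55),.038,"three",-.075,60)
ops.TCP=.039
do("block",.568,.003,np.radians(23.7),.040,"three",.075,60)
r.reach([.4,0,.35],q(0.2))
for n in ["scene","side"]:
    im,d=optics.get_image(n); cv2.imwrite(f"pics/{n}3.png",im[:,:,::-1]); np.savez(f"{n}3.npz",im=im,d=d)
E
python3 - <<'E'
from workcell import optics
import numpy as np, cv2
from geo import cloud
from scipy import ndimage
from ops import TRAY
for n in ["scene","side"]:
    f=np.load(n+"3.npz"); X,c=cloud(n,f["im"],f["d"],optics.camera_model(n))
    i=((X[:,0]-.15)/.0015).astype(int); j=((X[:,1]+.45)/.0015).astype(int)
    k=(X[:,2]>.023)&(X[:,2]<.08)&(X[:,0]>.3)&(X[:,0]<.75)&(abs(X[:,1])<.45)
    g=np.zeros((600,700),np.uint8); g[i[k],j[k]]=1; g=cv2.dilate(g,np.ones((3,3),np.uint8))
    L,nn=ndimage.label(g)
    for a in range(1,nn+1):
        s=k.copy(); s[k]=L[i[k],j[k]]==a; P=X[s]
        if len(P)<60: continue
        zt=np.percentile(P[:,2],97); T=P[P[:,2]>zt-.005]
        (cx,cy),(w,h),an=cv2.minAreaRect(T[:,:2].astype(np.float32)*1000)
        o=[]
        for t,(tx,ty,ta) in TRAY.items():
            dx,dy=cx-tx*1000,cy-ty*1000; o.append((t,round(dx*np.cos(ta)+dy*np.sin(ta),1),round(-dx*np.sin(ta)+dy*np.cos(ta),1)))
        print(n,zt.round(4),np.round([cx,cy,w,h],1),[e for e in o if abs(e[2])<45])
E
```

```text
dome down stop False
grip 0.0359 exp 0.038 z 0.0376 t 29.0917
lift grip 0.0362 [ 0.1  0.3 -4.3]
place stop True [0.4421 0.2933 0.0406] 0.0364
t 33.8333
block down stop False
grip 0.0397 exp 0.04 z 0.0406 t 36.9917
lift grip 0.039 [ 0.  -0.7 -5.5]
place stop True [0.5868 0.3335 0.0436] 0.0389
t 42.2583
scene 0.0482 [366.8 -21.6  44.4  48.5] []
scene 0.0509 [ 440.5 -311.    50.7   51.6] [('two', np.float64(-59.2), np.float64(-0.3))]
scene 0.0566 [444.5 289.7  20.7  22.8] [('three', np.float64(-73.2), np.float64(-4.0))]
scene 0.0481 [461.4  -3.9  45.9  47.2] []
scene 0.051 [ 537.  -304.    91.7   30.4] [('two', np.float64(37.6), np.float64(-0.2))]
scene 0.0509 [516.  311.5  32.3  30.2] [('three', np.float64(1.4), np.float64(-2.2))]
scene 0.0479 [565.6 140.5  39.6  41.5] []
scene 0.0508 [587.6 332.5  40.5  43. ] [('three', np.float64(76.1), np.float64(-1.2))]
scene 0.0519 [ 674.  -129.7   36.8   36.9] []
side 0.0484 [363.9 -19.1  47.1  44.5] []
side 0.0515 [ 438.  -309.3   49.2   48.9] [('two', np.float64(-61.5), np.float64(1.6))]
side 0.0571 [440.4 294.7  27.7  23.5] [('three', np.float64(-75.9), np.float64(1.9))]
side 0.0488 [459.1  -1.5  45.1  47.8] []
side 0.0513 [ 536.6 -303.    91.2   33.2] [('two', np.float64(37.3), np.float64(0.9))]
side 0.0515 [512.7 314.   31.4  33. ] [('three', np.float64(-1.1), np.float64(1.2))]
side 0.0485 [564.4 142.4  39.6  42.1] []
side 0.0514 [586.3 333.7  42.   41.2] [('three', np.float64(75.2), np.float64(0.3))]
side 0.0529 [ 672.2 -127.2   36.1   34.8] []
```

View pics/scene3.png

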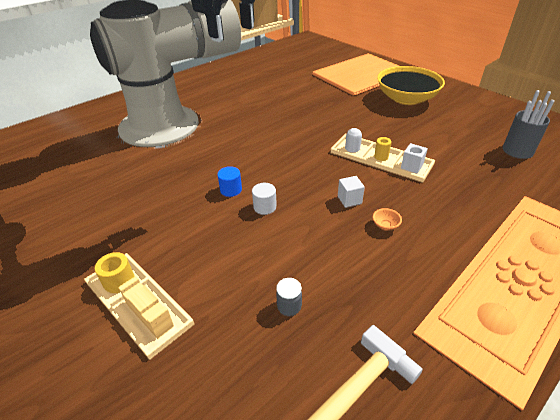

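View pics/side3.png

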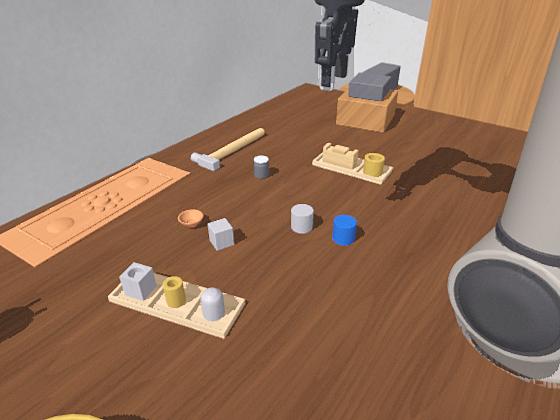

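All five are upright on their pocket floors, in both views: domed stake (354,140), small ring (383,149), hollow block (415,158), large ring (113,270) and bar (147,307). The tops read about 3 mm higher than on the bench, which matches the tray floor. The flat block and flat stake haven't moved. I'm handing the job in.

Run:
```python
from workcell import r
print(r.read_state()["time_s"],r.read_state()["eef_pos"]); r.finish_job()
```

```text
43.9333 [0.40044755 0.00042218 0.34945563]
the job is handed in; nothing more can be done
```

Both kits are made up, and I handed the job in at about 44 s of the 112 s allowed.

- **Two-pocket tray:** the large brass ring is in the square pocket, and the grooved bar lies along the long one.
- **Three-pocket tray:** the domed stake is at -75 mm, the small brass ring at 0 and the hollow block at +75 mm.

**Last checks:** I measured all the pieces with both fixed cameras.
- **Centring:** all five centres are within about 4 mm of their pocket centres; 25 mm was allowed.
- **Height and tilt:** each top reads about 3 mm higher than it did on the bench, so they sit on the tray floor. They look upright in both pictures; I didn't measure tilt as a number.
- **Flat block and flat stake:** both read within about 1 mm of where they began.
- **Robot:** the arm was raised clear of everything.

The two cameras disagree by 1 to 3 mm, and by about 6 mm on the rounded dome top. No check failed. One script stopped on a print error while the large ring was gripped on the bench, and I carried on from that grip.

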